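# Unbar, unlatch and hold open the gate of a parts cage

### The job

Open the small parts cage: take the loose drop bar out of its two brackets in front of the gate and lay it level in both V-saddles of the rest, about centred end to end. Then squeeze the gate's catches home against their lugs, first the catch nearer the hinge and only then the one nearer the free edge, pull the gate by its upright peg past its detent and finish while holding it wide open, about a right angle (a spring would pull it back); leave the loupe, oil bottle and tweezers where they are.

Things in the scene. Friction and masses are not known exactly. Their poses are not given: they have to be found in the camera images.
- cage: grey parts cage fixed on the bench, 214 mm wide (y), 100 mm deep (x), roof 105 mm high (things on it under 125 mm but for the catches' pads and lugs). Origin: middle of its front edge at bench height; x to the back, y to the hinge side. Shut gate at x = 0, 8 mm thick. Open-topped brackets (slots 16 mm) at x = -55, y = +110 and -110 mm carry the drop bar 45 mm clear of the gate
- bar_center (a point): centre of the loose drop bar, a plain round bare-metal bar, 12 mm diameter, 250 mm long, about 0.15 kg; y runs along the bar. At the start it lies in the cage's brackets, its centre 85 mm above the bench; it lifts straight out
- saddle_seat (a point): where the bar's centre comes to rest in the saddle rest (41 mm above the bench): y runs along the seated bar, z up. The rest stands fast: a dark foot plate 60 x 190 x 8 mm with two 45-degree V-saddles, 14 mm thick and 150 mm apart (y = +75 and -75 mm), mouths 43 mm wide and their tips 54 mm above the bench
- catch_a (a joint): catch nearer the hinge: travel of its sliding steel pad in m, 0 locked to 0.014 fully squeezed; its hook lets go of the gate's pin from about 0.009. Slides stiffly (about 2.5 N) and stays where it is left
- catch_a_pad (a point): centre of the sliding pad of the catch nearer the hinge, 125 mm above the bench on the cage's roof: pad 22 mm (cage x) x 8 mm (cage y), from 111 to 138 mm high; squeezing moves it along the cage's -y, toward its lug
- catch_a_lug (a point): centre of that catch's fixed grey lug, same size as the pad (8 mm in y, top at 138 mm), 38 mm from the pad (centre to centre) when locked and 24 mm when fully squeezed; a plain upright block on the free-edge side of its pad; it does not give way
- catch_b (a joint): the same for the catch nearer the gate's free edge; to be squeezed second
- catch_b_pad (a point): centre of the sliding pad of the catch nearer the free edge, sizes and direction as the other
- catch_b_lug (a point): centre of that catch's fixed lug
- gate (a joint): gate angle in rad: 0 shut, grows as the free edge swings out toward the robot (clockwise seen from above), stop at 1.7. A weak spring always pulls it shut (about 2 N at the peg when wide open); a ball detent between about 0.25 and 0.95 has to be pulled through (about 4 N at the peg); let go beyond it, the gate swings back to about 0.8
- gate_peg (a point): on the axis of the gate's upright dark round pull peg, 14 mm diameter, from 104 to 164 mm above the bench; this point is 144 mm high. It stands 158 mm from the hinge along the gate and 16 mm in front of the gate's plane
- gate_hinge (a point): point on the gate's vertical hinge axis, at the peg's height; at the cage's +y front corner
- loupe: black loupe, 31 mm wide and 31 mm high, origin under its centre; leave alone
- oil_bottle: small oil bottle, 36 mm wide, 92 mm high, origin under its centre; leave alone
- tweezers: steel tweezers lying flat, 125 mm long, 9 mm high, origin under the centre; leave alone
- bar: the same drop bar as a body; origin at the middle of its length, 6 mm off its axis

How it is judged:
By the outcome, as a careful person would: the job done as asked, in the order asked, and still so for the second after the job is handed in, while the arm keeps its last pose, push and grip.
It also fails if it takes over 67 s, if anything falls off the work surface, if the arm or the gripper's body presses on something with over 40 N, if the wrist force passes 120 N, or if a joint passes its speed limit or range.

### The arm

A 6-joint arm with a two-finger parallel gripper is mounted at the origin on a cart in front of the work surface, level with it; the furniture and walls round the work are solid. World frame = base frame: x ahead of the robot, y to its left, z up, the work surface at z = 0. Lengths are in mm, angles in rad, forces in N, time in s.
With the tool pointing down it reaches from about 300 to 775 mm from the base axis. Payload 14.6 kg.
Tool frame: the origin (TCP) lies on the centre line of the jaws, within the pads' length; the fingertips stand 17 mm ahead of it and the grasp point (between the pads) lies 2 mm behind it (manip.tip_reach is the z of the fingertips in the tool frame, in mm); z points along the fingers, y is the direction in which the jaws open and shut (so a half turn about z gives the same grasp; the last joint's range is limited). The gripper opens to 94 mm and grips with 3 to 60 N. Pads are 16 mm wide; open, the fingers measure 119 mm over their backs; the gripper's body (75 mm by 177 mm) begins 78 mm behind the grasp point.
Start: joints at [1.276, 0.3, 1.521, -0, 1.321, -0.067], TCP at [124.207, 535.782, 222.446] pointing down, gripper open.
Joint ranges: [-3.03, 3.03], [-0.79, 2.21], [0.23, 2.52], [-1.04, 4.18], [0, 3.07], [-2.55, 2.55]. Speed limits (rad/s): [2.22, 2.22, 2.57, 3.14, 3.14, 3.14].

### API

Orientations are given as a rotation vector (axis times angle).
In Python, from plant import manip gives the robot as it stands.
- The arm moves only by the shell command python3 -m crank 'ROWS' [FORCE]. ROWS is JSON, a list of rows, each a list of 7 numbers: the shift along the tool's x, y, z normalised to -1 to 1, where 1 is 50 cm, then the turn, a rotation vector about the tool's x, y, z normalised to -1 to 1, where 1 is 60 degrees, then the opening, from -1 (shut) to 1 (fully open). In form: [[tx, ty, tz, ax, ay, az, gripper], ...]. A call has 1 to 20 rows; each row is the pose to reach, as a shift and turn from the pose commanded when the call began, along the tool's axes at that moment; what a row does not reach only later rows make up. A row lasts 1/10 s, in which the tool goes at most 50 mm and 8.59 degrees, less where a joint would pass 70% of its speed; a pose out of reach is approached as far as the arm can. A call with a number of a shift or a turn outside -1 to 1 is refused whole. A call with a gripper value outside its range is refused whole. The fingers move at their own pace and stop on an object; FORCE is the grip in N (left out, the last holds). Time passes only in rows, so rows that repeat a pose let the fingers close. It gives the time, the measured TCP pose, the force and the opening at its end, in the units of the state.
- manip.read_state(): the state, without advancing time (a new reading comes with each control period).
- manip.camera(name): name is "scene" or "top" or "wrist"; returns (picture, depth): 400x640x3 uint8, red, green, blue; 400x640 float32, mm along the optical axis (not along the pixel's ray), 0 where there is no reading.
- manip.camera_model(name): a dict with "intrinsics" (3x3 intrinsics, pixels), "xyz" and "orientation" of the camera in the world. Camera axes: x right, y down, z forward; pixel columns grow to the right and rows downward; lengths in mm; the calibration is good to about 2 mm. A picture is of the moment at which its call begins: read the wrist's pose just before it. camera_model takes no time and is no camera call; for the wrist camera it gives the pose at the moment of the call.
- manip.finish_job(): hands the job in, once; it reports no verdict.
Trained networks look in the newest picture that a camera, given by its name, has taken for a name from the list of things; names that differ only in an ending like _2 or _b are one class to them, and where a whole thing is asked for, a point or a joint stands for the part that bears it (a point fixed in the world has none). Each returns a list of dicts, best first, with "score" (0 to 1); they miss things now and then, are a little off and sometimes report something else, mostly with a low value. They report only what shows in the picture. A call takes as long as a camera call.
- manip.outline_of(target, camera): "region" (400x640 bool, what is visible of it) and "box" ([left, top, width, height] in pixels, round what is visible of it).
The state is a dict: "time_s": time; "qpos": joint angles; "dq": joint speeds; "tau": joint torques, N m; "eef_pos": TCP position; "tool_rot": TCP orientation; "wrist_force": force on the tool from outside, world axes, zero at the start; "moment": the same for the moment, N m; "opening": finger opening in mm.
Only numpy, scipy, OpenCV 4.12 (cv2) and the standard library are available. Lean on these libraries where they do the work, as an engineer would, in place of code of your own. Each camera call takes 0.05 s, during which the arm holds its last target.

## Working session

There is one attempt and no reset: what is moved stays moved. The work goes in short steps, Python scripts to look and compute and a shell command to move; the robot and the scene stay as the last step left them, time stands still between calls to the robot, and variables do not carry over. Pictures are saved under pics/ and viewed, and the job is handed in when it is done.

```bash
ls; mkdir -p pics
python3 - <<'E'
from plant import manip
import cv2
print(manip.read_state())
for n in ["scene","top","wrist"]:
    p,d=manip.camera(n); cv2.imwrite(f"pics/{n}0.png",p[:,:,::-1])
    print(n,manip.camera_model(n))
E
```

```text
pics
{'time_s': 0.0, 'qpos': array([ 1.27638627e+00,  3.00482597e-01,  1.52156761e+00,  2.21840659e-05,
        1.32071524e+00, -6.66196016e-02]), 'dq': array([ 7.03147097e-05,  5.54885415e-04, -8.65261215e-04,  1.27392299e-03,
        1.01014895e-03,  8.36676001e-04]), 'tau': array([ 1.42331362e-03, -5.31799257e+01, -3.52740383e+01,  7.08612869e-02,
        2.44483963e-02, -1.35642822e-04]), 'eef_pos': array([124.14187324, 535.55872217, 221.88571719]), 'tool_rot': array([-3.57021508e-01, -3.12100641e+00,  1.80609569e-03]), 'wrist_force': array([ 0.3085484 , -1.18177924, -0.18296411]), 'moment': array([-0.00435751, -0.00668688, -0.0441239 ]), 'opening': 93.98474675406197}
scene {'intrinsics': array([[513.69869045,   0.        , 324.47871922],
       [  0.        , 513.69869045, 203.60548302],
       [  0.        ,   0.        ,   1.        ]]), 'xyz': array([-170.40735931, -281.61598986,  787.27188914]), 'orientation': array([-2.01226299,  1.14429054, -0.51815159])}
top {'intrinsics': array([[424.65896809,   0.        , 330.63504859],
       [  0.        , 424.65896809, 210.83340884],
       [  0.        ,   0.        ,   1.        ]]), 'xyz': array([ 295.06781322,  129.08536944, 1054.21166542]), 'orientation': array([-2.20672698,  1.97869323, -0.2246782 ])}
wrist {'intrinsics': array([[277.50350408,   0.        , 317.67829903],
       [  0.        , 277.50350408, 199.34390139],
       [  0.        ,   0.        ,   1.        ]]), 'xyz': array([ 46.94742098, 553.4825737 , 384.06292554]), 'orientation': array([2.28433606, 1.8155004 , 0.24766176])}
```

View pics/scene0.png

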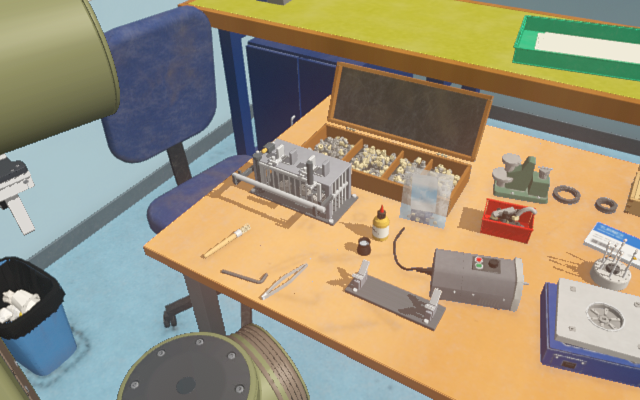

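View pics/top0.png

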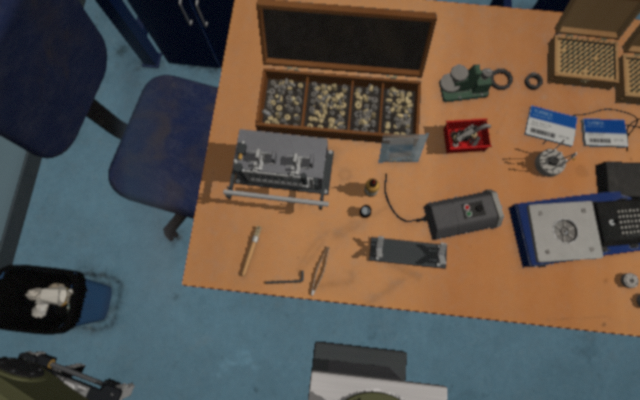

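View pics/wrist0.png

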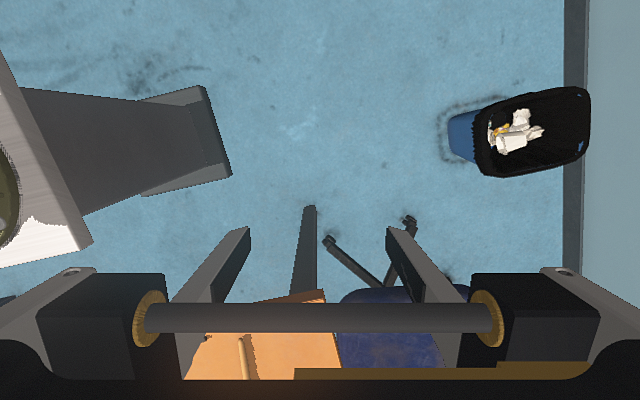

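The scene view shows the cage at about (300,180) with the bar in front of it from (235,178) to (325,215), and the V-saddle rest at about (395,300). In the top view the bar runs (227,194) to (323,205) and the rest runs (370,250) to (445,255). The wrist camera sees floor. Next I'll locate everything with depth.

```bash
cat > h.py <<'E'
import numpy as np, cv2
from scipy.spatial.transform import Rotation as R
from plant import manip
def cloud(d,m):
    K=m["intrinsics"]; v,u=np.mgrid[0:400,0:640]
    P=np.stack([(u-K[0,2])/K[0,0]*d,(v-K[1,2])/K[1,1]*d,d],-1)
    return P@R.from_rotvec(m["orientation"]).as_matrix().T+m["xyz"]
def proj(p,m):
    q=(np.asarray(p,float)-m["xyz"])@R.from_rotvec(m["orientation"]).as_matrix()
    q=q@m["intrinsics"].T; return q[...,:2]/q[...,2:]
E
python3 - <<'E'
from h import *
np.set_printoptions(precision=1,suppress=True)
names=["cage","bar_center","saddle_seat","catch_a_pad","catch_a_lug","gate_peg","bar","loupe","oil_bottle","tweezers","gate"]
out={}
for cam in ["top","scene"]:
    p,d=manip.camera(cam); m=manip.camera_model(cam); C=cloud(d,m)
    out[cam+"C"]=C; out[cam+"p"]=p; out[cam+"d"]=d
    for n in names:
        for r in manip.outline_of(n,cam)[:4]:
            g=r["region"]&(d>0); X=C[g]
            if len(X): print(cam,n,round(r["score"],2),r["box"],"med",np.median(X,0),"z5-95",np.percentile(X[:,2],[5,95]))
            out[f"{cam}_{n}_{len([k for k in out if k.startswith(cam+'_'+n+'_')])}"]=g
    t=(d>0)&(abs(C[...,2])<6)&(C[...,0]>200); print(cam,"bench z",np.median(C[t][:,2]))
np.savez("m0.npz",**out); print(manip.read_state()["time_s"])
E
```

```text
top cage 0.69 [226.0, 129.0, 108.7, 80.6] med [618.1 283.8 104.7] z5-95 [  5.1 122.4]
top bar_center 0.9 [220.8, 190.8, 111.1, 18.3] med [534.5 288.2  90.3] z5-95 [85.3 93.3]
top saddle_seat 0.63 [367.0, 230.4, 80.7, 39.3] med [451.2 -44.8   8.7] z5-95 [ 4.9 48.6]
top catch_a_pad 0.55 [253.2, 147.9, 16.8, 22.5] med [618.5 331.4 115.8] z5-95 [106.5 138.8]
top catch_a_lug 0.82 [227.4, 126.7, 106.3, 72.4] med [618.6 285.1 104.7] z5-95 [  5.  122.5]
top gate_peg 0.57 [229.0, 161.2, 83.3, 26.9] med [588.5 316.8  83.6] z5-95 [  7.  145.2]
top bar 0.58 [226.2, 193.8, 103.3, 15.2] med [534.2 303.4  90.6] z5-95 [87.  93.5]
top loupe 0.44 [357.8, 206.8, 10.1, 12.6] med [539.9  70.6  22.1] z5-95 [ 4.  29.9]
top oil_bottle 0.74 [256.1, 148.8, 8.3, 24.2] med [615.6 331.6 115.7] z5-95 [105.4 138.8]
top oil_bottle 0.67 [366.8, 178.8, 12.7, 17.9] med [595.6  62.2  52.4] z5-95 [ 6.5 76. ]
top tweezers 0.34 [223.6, 131.4, 108.2, 77.0] med [617.8 283.2 104.7] z5-95 [  5.3 122.6]
top gate 0.84 [232.8, 159.9, 83.0, 28.1] med [588.2 289.8  77.1] z5-95 [  6.2 149.8]
top bench z 0.3229034675564435
scene cag
[... 681 characters left out ...]
.0] med [612.8 269.7  83.5] z5-95 [  3.7 125.5]
scene gate_peg 0.68 [255.1, 152.0, 64.1, 48.1] med [587.1 292.8  99.2] z5-95 [ 31.6 148.6]
scene bar 0.73 [236.1, 174.2, 90.1, 33.3] med [531.7 275.4  88.4] z5-95 [83.5 91.6]
scene bar 0.2 [250.7, 154.4, 71.4, 45.8] med [587.1 283.6  99.6] z5-95 [ 42.2 152.7]
scene loupe 0.78 [357.7, 236.8, 14.7, 21.2] med [538.3  66.7  19.8] z5-95 [ 0.8 29.4]
scene oil_bottle 0.82 [369.4, 204.8, 21.2, 39.5] med [592.9  55.3  40.3] z5-95 [ 2.1 73.9]
scene tweezers 0.83 [262.2, 265.8, 43.3, 32.5] med [383.2 165.7   5. ] z5-95 [-1.   9.5]
scene gate 0.78 [252.7, 153.3, 70.1, 49.6] med [588.6 301.3  93.6] z5-95 [  5.1 147.4]
scene bench z -0.08585287323660395
1.35
```

Run:
```python
from h import *
np.set_printoptions(precision=2,suppress=True)
z=np.load("m0.npz")
for cam in ["top","scene"]:
    C=z[cam+"C"]
    g=z[f"{cam}_bar_center_0"]; X=C[g]; X=X[(X[:,2]>84)&(X[:,2]<95)]
    for _ in range(4):
        c=X[:,:2].mean(0); u=np.linalg.svd(X[:,:2]-c,full_matrices=False)[2][0]; u*=np.sign(u[1]); n=np.array([-u[1],u[0]])
        r=(X[:,:2]-c)@n; X=X[abs(r)<8]
    s=(X[:,:2]-c)@u; a,b=np.percentile(s,[.3,99.7]); print(cam,"bar yaw",np.degrees(np.arctan2(-u[0],u[1])),"mid",c+u*(a+b)/2,"len",b-a,"w",np.percentile(r,[2,98]),'ztop',np.percentile(X[:,2],95))
    # roof rect
    m=(C[...,2]>101)&(C[...,2]<108)&(C[...,0]>560)&(C[...,0]<720)&(C[...,1]>150)&(C[...,1]<420)
    m=cv2.morphologyEx(m.astype(np.uint8),cv2.MORPH_OPEN,np.ones((2,2)))>0
    rect=cv2.minAreaRect(C[m][:,:2].astype(np.float32)); print("roof",rect)
    # tall things on the roof
    m=(C[...,2]>128)&(C[...,2]<170)&(C[...,0]>560)&(C[...,0]<720)&(C[...,1]>150)&(C[...,1]<420)
    k,l,st,ce=cv2.connectedComponentsWithStats(m.astype(np.uint8),connectivity=8)
    for i in range(1,k):
        P=C[l==i]
        if len(P)>5: print("  tall",len(P),np.round(ce[i]),P.mean(0),P.min(0),P.max(0))
    # rest
    m=(C[...,2]>5.5)&(C[...,2]<11)&(C[...,0]>390)&(C[...,0]<520)&(C[...,1]>-170)&(C[...,1]<80)
    k,l,st,ce=cv2.connectedComponentsWithStats(m.astype(np.uint8)); i=1+st[1:,4].argmax()
    print("foot",cv2.minAreaRect(C[l==i][:,:2].astype(np.float32)))
    m=(C[...,2]>28)&(C[...,2]<60)&(C[...,0]>390)&(C[...,0]<520)&(C[...,1]>-170)&(C[...,1]<60)
    k,l,st,ce=cv2.connectedComponentsWithStats(m.astype(np.uint8),connectivity=8)
    for i in range(1,k):
        P=C[l==i]
        if len(P)>5: print("  saddle",len(P),P.mean(0),P.min(0),P.max(0))
for cam,(x0,y0,x1,y1) in dict(top=(210,120,460,280),scene=(220,130,460,340)).items():
    p=z[cam+"p"][y0:y1,x0:x1,::-1]; cv2.imwrite(f"pics/{cam}_crop.png",cv2.resize(p,None,fx=min(800/p.shape[1],600/p.shape[0]),fy=min(800/p.shape[1],600/p.shape[0]),interpolation=cv2.INTER_CUBIC))
```

```text
top bar yaw -0.6642847745997712 mid [534.58 285.67] len 245.4673380173882 w [-5.91  4.9 ] ztop 93.23445220089741
roof ((490.6091003417969, 265.4088134765625), (423.6897888183594, 218.5609893798828), 7.595633029937744)
  tall 41 [257. 153.] [623.18 334.8  137.02] [612.37 331.24 129.52] [634.31 340.24 141.93]
  tall 41 [273. 155.] [622.04 298.31 136.86] [611.82 294.34 129.28] [632.65 302.94 139.97]
  tall 38 [295. 157.] [621.01 247.87 137.22] [611.78 244.1  128.86] [631.11 253.09 143.71]
  tall 40 [311. 159.] [621.14 210.61 137.17] [611.08 206.78 129.46] [633.56 214.9  142.04]
  tall 59 [303. 177.] [570.92 220.74 155.36] [566.1  214.77 129.58] [579.53 227.81 168.25]
foot ((453.28912353515625, -53.46308135986328), (169.82781982421875, 62.37361145019531), 89.83489227294922)
  saddle 204 [ 503.86 -126.09   48.12] [ 489.03 -169.55   28.12] [519.91 -91.74  59.91]
  saddle 127 [453.42  30.37  44.41] [426.82  23.37  29.5 ] [477.42  36.88  57.11]
  saddle 142 [ 453.08 -119.02   43.99] [ 427.36 -127.82   28.12] [ 478.24 -111.99   56.75]
scene bar yaw -0.5074154286627999 mid [532.3  279.51] len 238.4958129410051 w [-6.22  4.44] ztop 91.73742161022562
roof ((255.2196502685547, 73.4180908203125), (1085.63232421875, 224.12649536132812), 28.168249130249023)
  tall 47 [280. 148.] [621.49 332.27 134.09] [610.02 327.84 128.09] [634.83 338.64 139.13]
  tall 43 [293. 152.] [620.7  295.8  134.47] [611.64 291.41 128.53] [633.88 302.12 141.83]
  tall 133 [310. 166.] [581.54 224.05 145.87] [564.83 212.21 128.11] [631.27 249.97 164.1 ]
  tall 42 [325. 164.] [619.85 208.13 134.74] [609.32 204.76 128.13] [632.65 212.45 140.16]
foot ((451.90631103515625, -47.04975128173828), (189.45809936523438, 62.429683685302734), 89.67707061767578)
  saddle 190 [454.    27.07  41.82] [427.    20.55  28.21] [477.08  36.08  55.35]
  saddle 783 [ 490.27 -132.71   45.15] [ 426.78 -169.83   28.2 ] [519.91 -93.83  59.96]
```

View pics/top_crop.png

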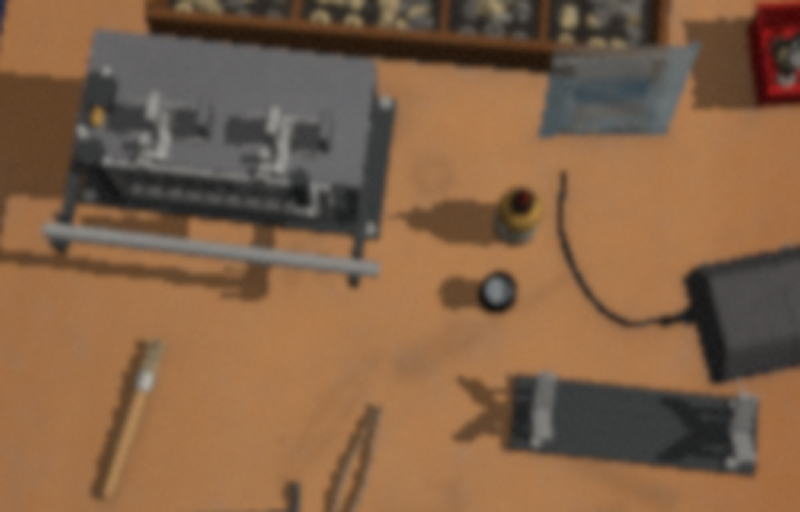

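View pics/scene_crop.png

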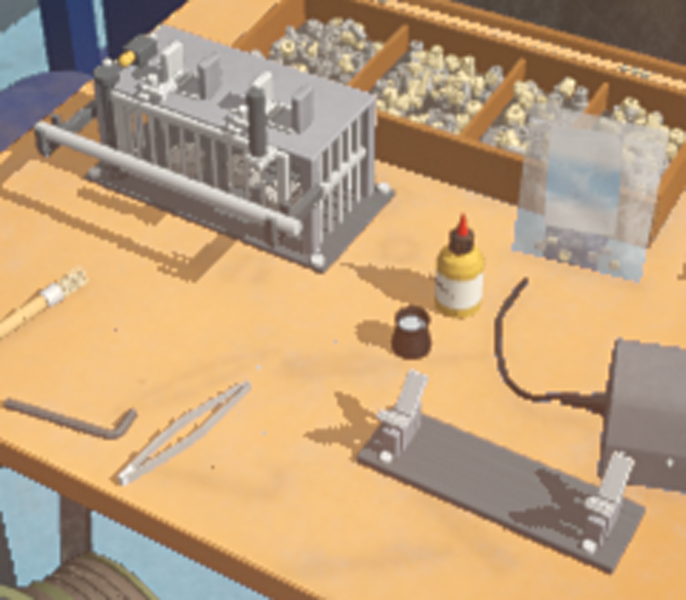

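The crops agree with the cloud. The two catch pairs show on the roof with the pad on the left (hinge side) of each pair. The peg stands at crop (258,120) in the scene view, and the hinge is at the left. Next I'll refine the roof edges and the bar and rest ends.

Run:
```python
from h import *
np.set_printoptions(precision=1,suppress=True,linewidth=160)
z=np.load("m0.npz")
for cam in ["top","scene"]:
    C=z[cam+"C"]
    m=(abs(C[...,2]-105)<4)&(C[...,0]>570)&(C[...,0]<720)&(C[...,1]>150)&(C[...,1]<420)
    k,l,st,ce=cv2.connectedComponentsWithStats(m.astype(np.uint8)); i=1+st[1:,4].argmax(); P=C[l==i]
    print(cam,"roof z",np.median(P[:,2]),"x",np.percentile(P[:,0],[1,99]))
    for xa in range(640,690,10):
        q=P[abs(P[:,0]-xa)<5]; print("  x",xa,"y",q[:,1].min(),q[:,1].max())
    for ya in range(180,380,40):
        q=P[abs(P[:,1]-ya)<6]; print("  y",ya,"x",q[:,0].min(),q[:,0].max())
    m=(abs(C[...,2]-90)<5)&(abs(C[...,0]-534)<8)
    P=C[m]; P=P[(P[:,1]>120)&(P[:,1]<440)]; print("bar y",np.sort(P[:,1])[[0,3,-4,-1]])
    m=(C[...,2]>10)&(C[...,2]<110)&(C[...,0]>495)&(C[...,0]<575)
    for lo,hi in [(150,185),(385,420)]:
        q=C[m&(C[...,1]>lo)&(C[...,1]<hi)]; q=q[abs(q[:,0]-534)>9]
        print("bracket",len(q),q.mean(0),q.min(0),q.max(0))
    m=(abs(C[...,2]-8)<3)&(abs(C[...,0]-453)<20)&(C[...,1]>-175)&(C[...,1]<70); P=C[m]; print("foot y",np.sort(P[:,1])[[0,3,-4,-1]])
    m=(abs(C[...,2]-8)<3)&(abs(C[...,1]+20)<20)&(abs(C[...,0]-453)<40); P=C[m]; print("foot x",np.sort(P[:,0])[[0,3,-4,-1]])
    # V bottom profile
    m=(C[...,2]>25)&(abs(C[...,0]-453)<28)&(C[...,1]>15)&(C[...,1]<45); P=C[m]
    for xa in range(428,480,5):
        q=P[abs(P[:,0]-xa)<3]
        if len(q): print("   V",xa,q[:,2].max(),end="")
    print()
```

```text
top roof z 105.3358095634527 x [587.5 689.4]
  x 640 y 182.61238356883536 394.3017896523578
  x 650 y 181.69432559284994 395.2719499061069
  x 660 y 182.65263028315127 394.5517657225182
  x 670 y 181.44042032576763 393.35910875086586
  x 680 y 182.3597437058615 395.65275211323626
  y 180 x 590.2521921342261 687.5007983374118
  y 220 x 572.3553446828987 688.4323807606172
  y 260 x 586.0854051665648 688.692266415623
  y 300 x 586.7490153688886 690.0743330024419
  y 340 x 587.5379565730825 690.6419014340672
bar y [161.9 163.9 410.4 411.6]
bracket 56 [552.5 179.5  82.8] [520.5 175.7  72.6] [574.5 184.2  98.1]
bracket 69 [552.8 398.6  81.9] [523.2 394.9  68.7] [574.3 403.6  96.7]
foot y [-160.5 -140.3   49.9   51.5]
foot x [422.3 422.8 481.2 487.2]
   V 428 55.134676694956966   V 433 55.46459732245637   V 438 50.596050695831536   V 443 45.08785538043048   V 448 41.114041714391306   V 453 36.31831139388669   V 458 42.38886011345937   V 463 49.454082045861924   V 468 51.58965077763969   V 473 57.10573916756357   V 478 51.92458361114291
scene roof z 104.53993433493804 x [584.9 689.1]
  x 640
[... 289 characters left out ...]
020950610058 686.7945507036625
  y 260 x 585.4918507924042 688.9635538272946
  y 300 x 585.1223981006885 689.8820026258884
  y 340 x 587.9572437042607 691.3882582441015
bar y [160.1 160.9 405.3 410.3]
bracket 84 [544.8 177.   80.8] [519.4 172.7  66.9] [574.9 183.5  95.4]
bracket 76 [548.5 396.6  81.5] [522.2 391.7  67.8] [573.7 402.2  97.1]
foot y [-141.7 -141.2   46.6   47.7]
foot x [421.3 422.1 481.6 483.2]
   V 428 55.28504114078123   V 433 52.51695132285033   V 438 49.93973942723119   V 443 42.962953847768404   V 448 39.42833026820813   V 453 37.3240417250604   V 458 43.89455340898053   V 463 48.33705433889679   V 468 55.35189942273166   V 473 55.35189942273166   V 478 53.033495525137255
```

```bash
cat >> h.py <<'E'
def Rdown(yaw):  # tool down, tool x at world angle yaw(deg)
    a=np.radians(yaw); x=np.array([np.cos(a),np.sin(a),0]); z=np.array([0,0,-1.]); return np.stack([x,np.cross(z,x),z],1)
def row(pos,yaw,frm=None):
    s=manip.read_state(); p0,R0=(np.array(s["eef_pos"]),R.from_rotvec(s["tool_rot"]).as_matrix()) if frm is None else frm
    t=R0.T@(np.asarray(pos,float)-p0); w=R.from_matrix(R0.T@Rdown(yaw)).as_rotvec(degrees=True)
    return np.round(np.r_[t/500,w/60],4)
def st():
    s=manip.read_state(); Rm=R.from_rotvec(s["tool_rot"]).as_matrix()
    print("t",round(s["time_s"],2),"pos",np.round(s["eef_pos"],1),"yaw",np.round(np.degrees(np.arctan2(Rm[1,0],Rm[0,0])),2),"zax",np.round(Rm[:,2],3),"q",np.round(s["qpos"],2),"F",np.round(s["wrist_force"],1),"open",round(s["opening"],1))
E
python3 - <<'E'
from h import *
np.set_printoptions(suppress=True)
st(); print(R.from_rotvec(manip.read_state()["tool_rot"]).as_matrix().round(3))
for yaw in (90,-90): print(yaw,row([533.5,286.5,200],yaw))
m=manip.camera_model("wrist"); print(R.from_rotvec(m["orientation"]).as_matrix().round(2))
z=np.load("m0.npz"); C=z["sceneC"]; np.set_printoptions(precision=1)
print(C[150:160,252:262][:, ::2])
E
```

```text
t 1.35 pos [124.2 535.8 222.5] yaw 166.95 zax [ 0.  0. -1.] q [ 1.28  0.3   1.52 -0.    1.32 -0.07] F [0.1 0.4 0. ] open 94.0
[[-0.974  0.226  0.   ]
 [ 0.226  0.974  0.   ]
 [-0.     0.    -1.   ]]
90 [-0.91   -0.3009  0.0449  0.     -0.      1.2825]
-90 [-0.91   -0.3009  0.0449  0.      0.     -1.7175]
[[ 0.23  0.94  0.26]
 [ 0.97 -0.22 -0.06]
 [ 0.    0.27 -0.96]]
[[[1361.6 1069.5 -540.8]
  [1384.2 1077.  -556.2]
  [1415.4 1091.7 -579.1]
  [1306.1  985.4 -481.1]
  [1312.1  979.  -482.4]]

 [[1356.7 1065.9 -542.3]
  [1368.  1063.6 -548.1]
  [ 606.7  391.8  114.7]
  [ 605.1  384.2  118.2]
  [ 620.7  391.4  106.8]]

 [[1361.1 1070.6 -552. ]
  [1366.8 1063.3 -552.9]
  [ 598.6  385.1  118.8]
  [ 598.7  379.1  120.8]
  [ 620.8  391.8  103.7]]

 [[1352.7 1063.9 -550.5]
  [ 594.5  388.   117.5]
  [ 597.1  384.2  117.2]
  [ 598.1  379.   118.4]
  [ 600.3  374.8  118.5]]

 [[1351.6 1063.7 -555.4]
  [ 591.3  385.6  117.3]
  [ 590.7  379.   119.9]
  [ 593.5  375.3  119.5]
  [ 598.1  373.3  117.5]]

 [[ 586.7  388.   116.5]
  [ 585.   380.4  120. ]
  [ 588.8  377.7  118.7]
  [ 590.2  372.9  119.5]
  [ 593.   369.2  119.1]]

 [[1355.1 1068.4 -570.3]
  [ 583.2  379.2  118.7]
  [ 588.2  377.6  116.2]
  [ 589.1  372.3  117.5]
  [ 590.   367.   118.8]]

 [[1005.3  759.5 -263.6]
  [ 580.1  376.9  118.5]
  [ 580.7  371.4  120. ]
  [ 584.4  368.6  118.8]
  [ 590.7  368.   115.2]]

 [[ 590.9  393.   103.8]
  [ 579.9  377.2  115.7]
  [ 583.7  374.4  114.4]
  [ 585.6  370.   114.8]
  [ 590.2  367.9  112.7]]

 [[ 700.8  490.8    1.8]
  [ 580.6  378.1  112.2]
  [ 580.3  371.8  114.6]
  [ 584.9  369.7  112.5]
  [ 594.8  372.2  105.7]]]
```

```bash
python3 -m crank '[[-0.3,-0.1,0.03,0,0,0.4,-0.1],[-0.6,-0.2,0.045,0,0,0.8,-0.1],[-0.91,-0.3,0.045,0,0,1,-0.1],[-0.91,-0.3,0.045,0,0,1,-0.1],[-0.91,-0.3,0.045,0,0,1,-0.1],[-0.91,-0.3,0.045,0,0,1,-0.1],[-0.91,-0.3,0.045,0,0,1,-0.1],[-0.91,-0.3,0.045,0,0,1,-0.1],[-0.91,-0.3,0.045,0,0,1,-0.1],[-0.91,-0.3,0.045,0,0,1,-0.1],[-0.91,-0.3,0.045,0,0,1,-0.1],[-0.91,-0.3,0.045,0,0,1,-0.1]]' 30; python3 -c "
from h import *
st(); print(row([533.5,286.5,190],90.7))"
```

```text
time_s: 2.55
eef_pos: [533.6, 286.7, 199.6]
tool_rot: [-1.871, -2.523, 0.001]
wrist_force: [0.1, -0.4, 0.0]
opening: 41.9
t 2.55 pos [533.6 286.7 199.6] yaw 106.89 zax [-0.001 -0.    -1.   ] q [0.43 0.44 1.38 0.   1.32 0.14] F [ 0.1 -0.4  0. ] open 41.9
[-3.000e-04 -2.000e-04  1.920e-02 -6.000e-04  0.000e+00  2.699e-01]
```

```bash
python3 -m crank '[[0,0,0.02,0,0,0.14,-0.1],[0,0,0.02,0,0,0.293,-0.1],[0,0,0.02,0,0,0.293,-0.1],[0,0,0.02,0,0,0.293,-0.1]]'
python3 - <<'E'
from h import *
st(); m=manip.camera_model("wrist"); p,d=manip.camera("wrist"); np.savez("w1.npz",p=p,d=d,**m); cv2.imwrite("pics/w1.png",p[:,:,::-1])
C=cloud(d,m)
g=(C[...,2]>80)&(C[...,2]<96)&(C[...,0]>515)&(C[...,0]<550)&(C[...,1]>140)&(C[...,1]<430)
X=C[g]; print(len(X), X[:,1].min(),X[:,1].max())
c=X.mean(0);u=np.linalg.svd(X-c,full_matrices=False)[2][0];print(c,u,np.percentile(X[:,2],95),np.percentile(X[:,0],[5,95]))
E
```

```text
time_s: 2.95
eef_pos: [533.0, 287.7, 190.4]
tool_rot: [2.228, 2.215, 0.001]
wrist_force: [0.6, -0.1, 0.5]
opening: 42.0
t 2.95 pos [533.  287.7 190.4] yaw 89.66 zax [ 0.  0. -1.] q [0.43 0.45 1.39 0.   1.3  0.44] F [ 0.6 -0.1  0.5] open 42.0
3095 174.24821377932798 411.06122178204464
[535.08965331 306.62312252  89.41028667] [-0.01096181 -0.99993667 -0.00254992] 92.19555475501211 [528.79094672 541.62430903]
```

View pics/w1.png

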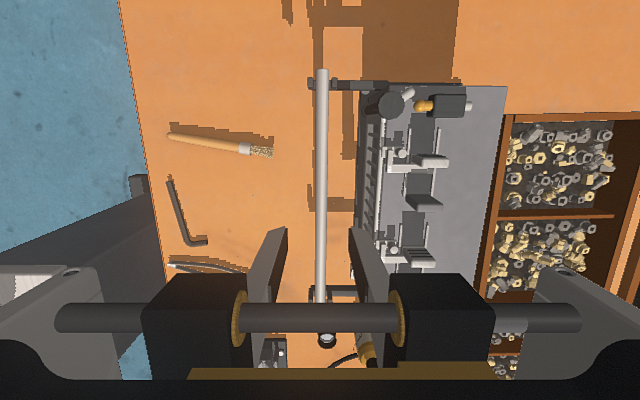

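The wrist view shows the bar as a vertical strip at column 322, between the fingers (270 to 365). The cage is to its right. Next I'll descend and grip.

```bash
python3 -m crank '[[-0.003,0.003,0.08,0,0,0,-0.1],[-0.003,0.003,0.16,0,0,0,-0.1],[-0.003,0.003,0.2128,0,0,0,-0.1],[-0.003,0.003,0.2128,0,0,0,-0.1],[-0.003,0.003,0.2128,0,0,0,-0.1],[-0.003,0.003,0.2128,0,0,0,-0.8],[-0.003,0.003,0.2128,0,0,0,-1],[-0.003,0.003,0.2128,0,0,0,-1],[-0.003,0.003,0.2128,0,0,0,-1],[-0.003,0.003,0.2128,0,0,0,-1],[-0.003,0.003,0.2128,0,0,0,-1],[-0.003,0.003,0.2128,0,0,0,-1]]' 35; python3 -c "
from h import *
st()"
```

```text
time_s: 4.2
eef_pos: [535.2, 285.5, 84.1]
tool_rot: [2.233, 2.209, 0.001]
wrist_force: [-1.7, -0.7, 5.2]
opening: 11.1
t 4.2 pos [535.2 285.5  84.1] yaw 89.37 zax [ 0.001  0.    -1.   ] q [0.43 0.56 1.48 0.   1.09 0.44] F [-1.7 -0.7  5.2] open 11.1
```

```bash
python3 -m crank '[[0,0,-0.02,0,0,0,-1],[0,0,-0.07,0,0,0,-1],[0,0,-0.14,0,0,0,-1],[0,0,-0.18,0,0,0,-1],[0,0,-0.18,0,0,0,-1],[0,0,-0.18,0,0,0,-1]]'; python3 -c "
from h import *
st(); print(row([452.8,-46,150],90))"
```

```text
time_s: 4.8
eef_pos: [534.8, 285.2, 172.8]
tool_rot: [-2.233, -2.209, 0.001]
wrist_force: [-0.0, -0.7, -2.9]
opening: 11.3
t 4.8 pos [534.8 285.2 172.8] yaw 89.37 zax [-0.001 -0.    -1.   ] q [ 0.43  0.47  1.41 -0.    1.27  0.44] F [-0.  -0.7 -2.9] open 11.3
[-6.642e-01 -1.566e-01  4.590e-02 -7.000e-04  3.000e-04 -1.050e-02]
```

```bash
python3 -m crank '[[-0.06,-0.06,0,0,0,0,-1],[-0.14,-0.1,0,0,0,0,-1],[-0.22,-0.156,0,0,0,0,-1],[-0.3,-0.156,0,0,0,0,-1],[-0.38,-0.156,0,0,0,0,-1],[-0.46,-0.156,0.02,0,0,-0.01,-1],[-0.53,-0.156,0.046,0,0,-0.01,-1],[-0.6,-0.156,0.046,0,0,-0.01,-1],[-0.64,-0.156,0.046,0,0,-0.01,-1],[-0.664,-0.1566,0.046,0,0,-0.01,-1],[-0.664,-0.1566,0.046,0,0,-0.01,-1],[-0.664,-0.1566,0.046,0,0,-0.01,-1]]'
python3 - <<'E'
from h import *
np.set_printoptions(precision=1,suppress=True,linewidth=160)
st(); m=manip.camera_model("wrist"); p,d=manip.camera("wrist"); cv2.imwrite("pics/w2.png",p[:,:,::-1]); C=cloud(d,m)
ps,ds=manip.camera("scene"); cv2.imwrite("pics/s2.png",ps[:,:,::-1]); Cs=cloud(ds,manip.camera_model("scene"))
for C in (C,Cs):
    for lo,hi in((15,45),(-135,-105)):
        g=(C[...,2]>25)&(C[...,2]<60)&(C[...,0]>420)&(C[...,0]<486)&(C[...,1]>lo)&(C[...,1]<hi); X=C[g]
        if len(X)>20: print("saddle",len(X),np.percentile(X,[3,97],axis=0), X.mean(0))
    g=(C[...,2]>125)&(C[...,2]<160)&(abs(C[...,0]-453)<12)&(C[...,1]>-185)&(C[...,1]<90); X=C[g]
    if len(X)>20: print("bar",len(X),X[:,1].min(),X[:,1].max(),[ (np.round(X[abs(X[:,1]-y)<15].mean(0),1)) for y in(-150,-100,0,50,70)])
E
```

```text
time_s: 6.0
eef_pos: [452.9, -45.1, 150.0]
tool_rot: [-2.221, -2.22, 0.001]
wrist_force: [0.8, -0.5, -2.0]
opening: 10.9
t 6.0 pos [452.9 -45.1 150. ] yaw 89.97 zax [-0.  0. -1.] q [-0.2  0.2  1.9  0.   1.1 -0.2] F [ 0.8 -0.5 -2. ] open 10.9
saddle 550 [[427.5  22.6  42.6]
 [476.7  35.9  53.9]] [452.   29.3  49.1]
bar 6566 -135.89255242468246 80.5413325134133 [array([ 450.1, -135.6,  153.1]), array([ 451.5, -109.5,  155.3]), array([451.9,   0.3, 155.2]), array([452. ,  50.3, 155.2]), array([452.2,  67.9, 155.2])]
saddle 213 [[427.8  21.   25.8]
 [473.9  35.   54. ]] [453.4  26.9  40.2]
saddle 228 [[ 428.3 -128.6   26.8]
 [ 474.9 -115.3   54. ]] [ 453.2 -122.3   41.1]
bar 735 -169.80788756111968 79.10053904249526 [array([ 449.3, -150. ,  154.3]), array([ 449.4, -100.3,  154.2]), array([447.2,   0.2, 151.1]), array([449.1,  49.9, 154.3]), array([449.3,  67.3, 154. ])]
```

View pics/w2.png

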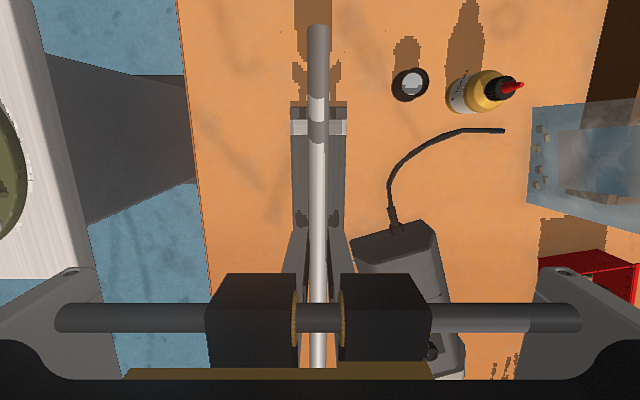

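View pics/s2.png

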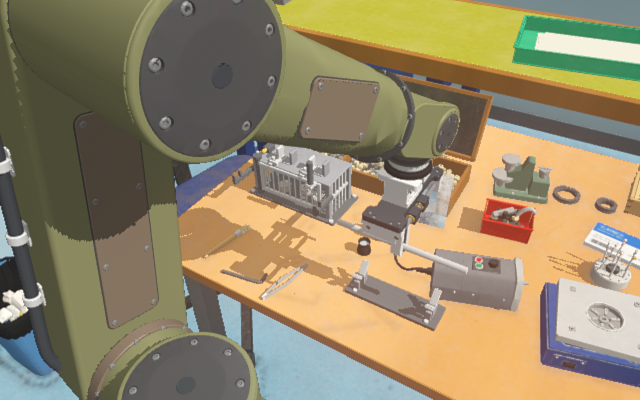

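The wrist view shows the bar held level over the near saddle. Bar column 317 matches the saddle column 318, and the bar centre is y≈-44.5 against the rest's -45.8. I'll check the motor box's height before descending.

```bash
python3 - <<'E'
from h import *
z=np.load("m0.npz")
for c in("topC","sceneC"):
    C=z[c]
    for lo,hi in((-85,-65),(-65,-5),(-115,-85)):
        g=(C[...,0]>355)&(C[...,0]<550)&(C[...,1]>lo)&(C[...,1]<hi)&(C[...,2]>15); X=C[g]; print(c,lo,hi,np.round(np.c_[X.min(0),X.max(0)].T,0).tolist())
E
python3 -m crank '[[-0.002,0,0.05,0,0,0,-1],[-0.002,0,0.1,0,0,0,-1],[-0.002,0,0.15,0,0,0,-1],[-0.002,0,0.19,0,0,0,-1],[-0.002,0,0.205,0,0,0,-1],[-0.002,0,0.212,0,0,0,-1],[-0.002,0,0.215,0,0,0,-1],[-0.002,0,0.215,0,0,0,-1],[-0.002,0,0.215,0,0,0,-1]]'; python3 -c "
from h import *
st()"
```

```text
topC -85 -65 [[530.0, -85.0, 18.0], [550.0, -65.0, 75.0]]
topC -65 -5 [[527.0, -64.0, 16.0], [536.0, -31.0, 30.0]]
topC -115 -85 [[427.0, -115.0, 15.0], [550.0, -85.0, 77.0]]
sceneC -85 -65 [[526.0, -85.0, 15.0], [549.0, -65.0, 73.0]]
sceneC -65 -5 [[526.0, -65.0, 15.0], [536.0, -35.0, 31.0]]
sceneC -115 -85 [[432.0, -115.0, 15.0], [550.0, -85.0, 76.0]]
time_s: 7.0
eef_pos: [453.5, -46.8, 43.7]
tool_rot: [2.221, 2.22, 0.001]
wrist_force: [0.3, 0.1, -2.5]
opening: 10.8
t 7.0 pos [453.5 -46.8  43.7] yaw 89.97 zax [ 0.001 -0.    -1.   ] q [-0.18  0.34  1.94 -0.    0.86 -0.18] F [ 0.3  0.1 -2.5] open 10.8
```

```bash
python3 -m crank '[[0,0,0.003,0,0,0,-1],[0,0,0.0038,0,0,0,-1],[0,0,0.0038,0,0,0,-1],[0,0,0.0038,0,0,0,-1]]'; python3 -c "
from h import *
st()"
```

```text
time_s: 7.4
eef_pos: [453.1, -46.8, 41.2]
tool_rot: [2.222, 2.221, 0.0]
wrist_force: [0.3, -0.7, -2.2]
opening: 11.1
t 7.4 pos [453.1 -46.8  41.2] yaw 89.96 zax [ 0. -0. -1.] q [-0.18  0.35  1.94 -0.    0.85 -0.18] F [ 0.3 -0.7 -2.2] open 11.1
```

```bash
python3 -m crank '[[0,0,0.002,0,0,0,-1],[0,0,0.002,0,0,0,-1],[0,0,0.002,0,0,0,-0.7],[0,0,0.002,0,0,0,-0.5],[0,0,0.002,0,0,0,-0.2],[0,0,0.002,0,0,0,-0.2],[0,0,0.002,0,0,0,-0.2],[0,0,-0.05,0,0,0,-0.2],[0,0,-0.12,0,0,0,-0.2],[0,0,-0.2,0,0,0,-0.2],[0,0,-0.26,0,0,0,-0.2],[0,0,-0.3,0,0,0,-0.2],[0,0,-0.3,0,0,0,-0.2]]'
python3 - <<'E'
from h import *
np.set_printoptions(precision=1,suppress=True,linewidth=160)
st(); m=manip.camera_model("wrist"); p,d=manip.camera("wrist"); cv2.imwrite("pics/w3.png",p[:,:,::-1]); C=cloud(d,m)
ps,ds=manip.camera("scene"); cv2.imwrite("pics/s3.png",ps[180:360,300:540,::-1].repeat(3,0).repeat(3,1)); Cs=cloud(ds,manip.camera_model("scene"))
for C in (C,Cs):
    g=(C[...,2]>36)&(C[...,2]<52)&(abs(C[...,0]-453)<8)&(C[...,1]>-190)&(C[...,1]<100); X=C[g]
    print("bar",len(X),X[:,1].min(),X[:,1].max(),[ (np.round(X[abs(X[:,1]-y)<12].mean(0),1),np.round(np.percentile(X[abs(X[:,1]-y)<12][:,2],95),1)) for y in(-150,-100,0,50,70) if (abs(X[:,1]-y)<12).any()])
    g=(C[...,2]>25)&(C[...,2]<60)&(C[...,0]>420)&(C[...,0]<486)&(abs(C[...,0]-453)>9)&(C[...,1]>15)&(C[...,1]<45); X=C[g]
    if len(X)>20: print("saddle",len(X),np.percentile(X,[3,97],axis=0))
E
```

```text
time_s: 8.7
eef_pos: [454.1, -46.9, 193.6]
tool_rot: [2.219, 2.218, 0.004]
wrist_force: [1.0, -0.4, -0.4]
opening: 37.7
t 8.7 pos [454.1 -46.9 193.6] yaw 89.97 zax [ 0. -0. -1.] q [-0.2  0.1  1.8  0.   1.2 -0.2] F [ 1.  -0.4 -0.4] open 37.7
bar 2310 -169.96265489661928 79.03677677844647 [(array([ 452.2, -149.9,   44.7]), np.float64(47.1)), (array([452.3, -99.8,  45. ]), np.float64(47.0)), (array([451.9,  -0.2,  44.9]), np.float64(47.0)), (array([452. ,  50.1,  45.2]), np.float64(47.3)), (array([452. ,  68.5,  45.2]), np.float64(47.1))]
saddle 414 [[427.   22.9  41.1]
 [477.   35.3  53.9]]
bar 820 -171.77085570675297 77.41623026126973 [(array([ 450.1, -150. ,   44. ]), np.float64(47.5)), (array([ 450. , -100.2,   44.3]), np.float64(48.4)), (array([449.9,  -0.3,  44.1]), np.float64(47.1)), (array([449.8,  50. ,  44.1]), np.float64(47.6)), (array([450. ,  68. ,  44.1]), np.float64(47.3))]
saddle 139 [[427.6  21.3  26.3]
 [475.1  34.4  53.9]]
```

View pics/w3.png

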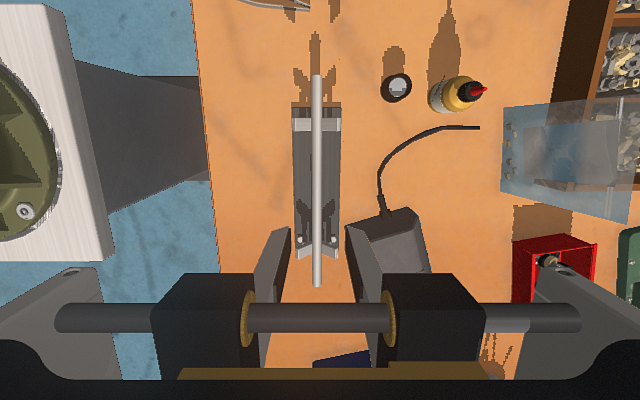

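View pics/s3.png

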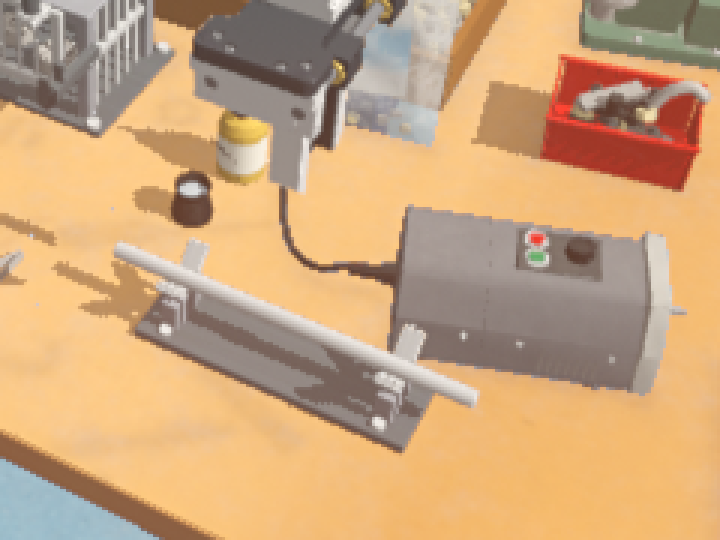

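The bar lies level in both Vs. Its ends are at y -170.0 and +79.0, giving a centre of -45.5 against the rest's -45.9, and its top is at 47 mm along the whole length. Now I'll hover over catch A.

```bash
python3 -m crank '[[0.06,0.03,-0.043,0,0,-0.1,0.5],[0.14,0.07,-0.043,0,0,-0.2,0.5],[0.22,0.12,-0.043,0,0,-0.3,0.5],[0.3,0.17,-0.043,0,0,-0.45,0.5],[0.4,0.22,-0.043,0,0,-0.6,0.5],[0.5,0.27,-0.043,0,0,-0.75,0.5],[0.6,0.31,-0.043,0,0,-0.9,0.5],[0.68,0.337,-0.043,0,0,-1,0.5],[0.715,0.337,-0.043,0,0,-1,0.5],[0.715,0.337,-0.043,0,0,-1,0.5],[0.715,0.337,-0.043,0,0,-1,0.5],[0.715,0.337,-0.043,0,0,-1,0.5]]'; python3 -c "
from h import *
st(); print(row([622.5,310.5,210],179.3))"
```

```text
time_s: 10.0
eef_pos: [621.8, 309.5, 211.9]
tool_rot: [-0.815, -3.033, 0.001]
wrist_force: [0.9, -0.2, -0.2]
opening: 70.7
t 10.0 pos [621.8 309.5 211.9] yaw 149.9 zax [-0.001 -0.001 -1.   ] q [ 0.41  0.64  1.05 -0.    1.45 -0.64] F [ 0.9 -0.2 -0.2] open 70.7
[-3.000e-04  2.400e-03  3.700e-03 -8.000e-04 -8.000e-04 -4.899e-01]
```

```bash
python3 -m crank '[[0,0.002,0.004,0,0,-0.14,0.53],[0,0.002,0.004,0,0,-0.28,0.53],[0,0.002,0.004,0,0,-0.42,0.53],[0,0.002,0.004,0,0,-0.49,0.53],[0,0.002,0.004,0,0,-0.49,0.53],[0,0.002,0.004,0,0,-0.49,0.53]]'
cat > look.py <<'E'
from h import *
import sys
np.set_printoptions(precision=1,suppress=True,linewidth=160)
st(); tag=sys.argv[1]
for cam in sys.argv[2:]:
    m=manip.camera_model(cam); p,d=manip.camera(cam); C=cloud(d,m)
    if cam=="wrist": cv2.imwrite(f"pics/{tag}_w.png",p[:,:,::-1])
    elif cam=="scene": cv2.imwrite(f"pics/{tag}_s.png",p[110:310,180:380,::-1].repeat(3,0).repeat(3,1))
    else: cv2.imwrite(f"pics/{tag}_t.png",p[100:300,180:380,::-1].repeat(3,0).repeat(3,1))
    lim=141
    g=(C[...,2]>129)&(C[...,2]<lim)&(C[...,0]>600)&(C[...,0]<645)&(C[...,1]>190)&(C[...,1]<350)
    k,l,s_,ce=cv2.connectedComponentsWithStats(g.astype(np.uint8),connectivity=8)
    for i in range(1,k):
        P=C[l==i]; 
        if len(P)>12: 
            Q=P[P[:,2]>135.5]
            print(cam,len(P),ce[i],"top-face",len(Q),np.percentile(Q,[3,97],axis=0)[:, :2].ravel() if len(Q) else "", "all",np.percentile(P,[2,98],axis=0).ravel())
    g=(C[...,2]>140)&(C[...,2]<168)&(C[...,0]>420)&(C[...,0]<600)&(C[...,1]>190)&(C[...,1]<420); P=C[g]
    if len(P)>8: print(cam,"peg?",len(P),np.median(P,0),P.min(0),P.max(0))
E
python3 look.py a1 wrist
```

```text
time_s: 10.6
eef_pos: [622.4, 310.7, 210.8]
tool_rot: [0.023, 3.141, 0.0]
wrist_force: [-0.7, -0.1, -0.2]
opening: 72.0
t 10.6 pos [622.4 310.7 210.8] yaw 179.16 zax [ 0.  0. -1.] q [ 0.4  0.7  1.1 -0.   1.4 -1.1] F [-0.7 -0.1 -0.2] open 72.0
wrist 279 [207.4 213.7] top-face 205 [611.7 207.1 632.4 214.2] all [611.2 207.1 130.  632.4 214.7 139.1]
wrist 266 [248.7 213.5] top-face 198 [612.5 244.3 632.5 251.6] all [611.8 244.2 130.3 632.5 252.4 138.8]
wrist 221 [304.  213.5] top-face 200 [613.1 294.8 633.1 302.1] all [612.3 294.8 130.5 633.4 302.2 139. ]
wrist 237 [344.4 213.1] top-face 191 [613.5 331.5 633.  338.8] all [612.9 330.9 130.6 633.  339.3 138.8]
wrist peg? 441 [572.6 224.4 162.7] [566.5 214.7 140.2] [580.3 228.3 165.8]
```

View pics/a1_w.png

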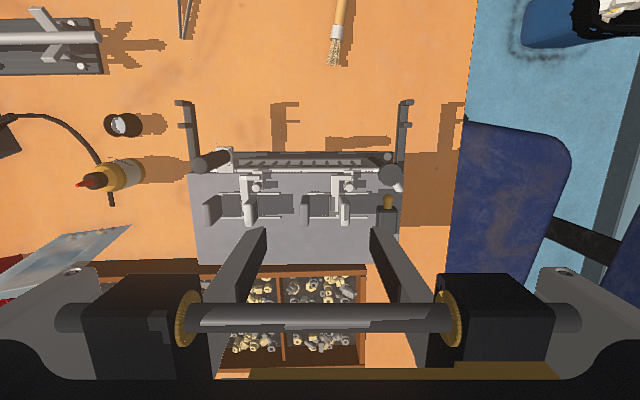

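Each pair stands clear: lug and pad at columns 207/249 (B) and 304/344 (A), with the open fingers centred on pair A. Descending.

```bash
python3 -m crank '[[-0.001,-0.001,0.05,0,0,0,0.53],[-0.001,-0.001,0.1,0,0,0,0.53],[-0.001,-0.001,0.13,0,0,0,0.53],[-0.001,-0.001,0.1335,0,0,0,0.53],[-0.001,-0.001,0.1335,0,0,0,0.53],[-0.001,-0.001,0.1335,0,0,0,0.53]]' 20; python3 look.py a2 wrist
```

```text
time_s: 11.25
eef_pos: [623.3, 311.2, 145.4]
tool_rot: [0.018, 3.14, 0.001]
wrist_force: [-0.5, -0.3, 0.7]
opening: 71.9
t 11.25 pos [623.3 311.2 145.4] yaw 179.35 zax [ 0.  0. -1.] q [ 0.4  0.7  1.1 -0.   1.3 -1.1] F [-0.5 -0.3  0.7] open 71.9
wrist 396 [298.5 242.7] top-face 350 [612.9 294.7 632.5 302.1] all [612.3 294.6 130.3 633.  302.2 138.8]
wrist 548 [169.7 242.5] top-face 363 [611.8 207.3 631.8 214.4] all [611.2 207.3 129.3 632.1 214.7 138.7]
wrist 451 [224.5 241.8] top-face 329 [612.3 244.6 631.8 251.7] all [611.8 244.6 130.3 631.8 252.6 138.7]
wrist 178 [259.7 236. ] top-face 95 [612.2 264.7 627.7 275.4] all [612.1 264.9 129.7 629.2 275.4 140.9]
wrist 432 [352.6 242.6] top-face 343 [613.3 331.1 633.2 338.4] all [612.7 330.9 129.9 633.4 339.5 138.8]
wrist 122 [371.8 238.8] top-face 60 [613.3 346.9 629.8 349.6] all [613.1 346.9 129.3 630.3 349.8 140.7]
wrist peg? 1028 [572.5 224.9 161.8] [566.6 214.3 140.1] [580.6 228.6 165.8]
```

View pics/a2_w.png

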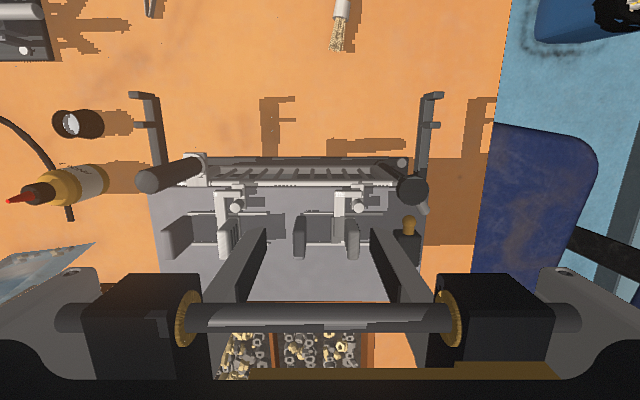

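```bash
python3 -m crank '[[0,-0.0015,0.002,0,0,0,0.3],[0,-0.0015,0.002,0,0,0,0.1],[0,-0.0015,0.002,0,0,0,-0.1],[0,-0.0015,0.002,0,0,0,-0.25],[0,-0.0015,0.002,0,0,0,-0.4],[0,-0.0015,0.002,0,0,0,-0.45],[0,-0.0015,0.002,0,0,0,-0.45],[0,-0.0015,0.002,0,0,0,-0.45],[0,-0.0015,0.002,0,0,0,-0.45],[0,-0.0015,0.002,0,0,0,-0.45]]' 20; python3 look.py a3 wrist
```

```text
time_s: 12.3
eef_pos: [622.9, 310.2, 143.2]
tool_rot: [0.017, 3.141, -0.0]
wrist_force: [-2.1, -1.0, 4.9]
opening: 31.6
t 12.3 pos [622.9 310.2 143.2] yaw 179.36 zax [ 0. -0. -1.] q [ 0.4  0.7  1.1 -0.   1.3 -1.1] F [-2.1 -1.   4.9] open 31.6
wrist 555 [169.7 244.6] top-face 374 [611.8 207.4 632.1 214.5] all [611.2 207.3 129.4 632.2 214.8 138.7]
wrist 500 [225.4 244.4] top-face 361 [612.3 244.6 632.2 251.8] all [611.7 244.5 130.3 632.4 252.6 138.7]
wrist 539 [296.9 241.8] top-face 420 [612.2 285.  632.6 301.9] all [612.1 284.3 129.9 632.8 302.3 140.2]
wrist 511 [338.6 241.8] top-face 418 [612.7 318.4 632.6 335.2] all [612.5 318.4 130.  633.2 336.1 140.1]
wrist peg? 1052 [572.4 224.8 161.9] [566.6 214.4 140. ] [580.1 228.4 165.4]
```

Opening is 31.6 mm with the pad against the fingers at lug distance, so catch A is fully squeezed. Releasing and going to catch B.

```bash
python3 -m crank '[[0,0,0,0,0,0,0],[0,0,0,0,0,0,0.4],[0,0,0,0,0,0,0.53],[0,0,0,0,0,0,0.53],[0,0,-0.06,0,0,0,0.53],[0,0,-0.08,0,0,0,0.53],[0.001,-0.06,-0.08,0,0,0,0.53],[0.001,-0.12,-0.08,0,0,0,0.53],[0.001,-0.174,-0.08,0,0,0,0.53],[0.001,-0.174,-0.08,0,0,0,0.53],[0.001,-0.174,-0.08,0,0,0,0.53]]' 20; python3 look.py b1 wrist top
```

```text
time_s: 13.45
eef_pos: [621.5, 223.2, 183.0]
tool_rot: [0.019, 3.141, 0.0]
wrist_force: [0.5, 0.8, 0.8]
opening: 71.8
t 13.45 pos [621.5 223.2 183. ] yaw 179.32 zax [ 0.  0. -1.] q [ 0.3  0.6  1.2  0.   1.4 -1.3] F [0.5 0.8 0.8] open 71.8
wrist 276 [301.5 224.4] top-face 251 [611.9 206.6 632.  214. ] all [611.3 206.5 131.4 632.4 214.  138.8]
wrist 298 [348.  224.2] top-face 245 [612.5 244.2 632.2 251.4] all [611.8 243.7 131.  632.5 252.  138.8]
wrist 337 [409.7 224.3] top-face 251 [613.  294.2 633.2 301.4] all [612.3 294.  129.7 633.5 301.4 138.8]
wrist 363 [439.3 224.1] top-face 254 [613.3 318.2 633.3 325.4] all [612.6 317.8 129.5 633.5 325.5 138.8]
wrist peg? 400 [572.1 220.8 163.5] [566.6 214.1 141.1] [580.5 227.6 165.5]
top 15 [261.9 156.1] top-face 11 [613.2 319.8 620.2 325.2] all [612.9 319.8 130.5 620.2 327.4 140.2]
```

View pics/b1_w.png

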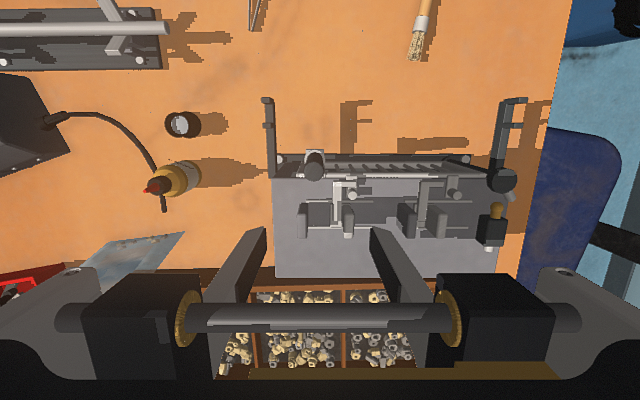

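Catch A is now 24.0 mm pad to lug, which is home. Pair B is centred between the fingers at columns 301/348. Squeezing B.

```bash
python3 -m crank '[[-0.001,-0.0018,0.04,0,0,0,0.53],[-0.001,-0.0018,0.07,0,0,0,0.53],[-0.001,-0.0018,0.077,0,0,0,0.53],[-0.001,-0.0018,0.077,0,0,0,0.53],[-0.001,-0.0018,0.077,0,0,0,0.53],[-0.001,-0.0018,0.077,0,0,0,0.3],[-0.001,-0.0018,0.077,0,0,0,0.1],[-0.001,-0.0018,0.077,0,0,0,-0.1],[-0.001,-0.0018,0.077,0,0,0,-0.25],[-0.001,-0.0018,0.077,0,0,0,-0.4],[-0.001,-0.0018,0.077,0,0,0,-0.45],[-0.001,-0.0018,0.077,0,0,0,-0.45],[-0.001,-0.0018,0.077,0,0,0,-0.45],[-0.001,-0.0018,0.077,0,0,0,-0.45]]' 20; python3 -c "
from h import *
st()"
```

```text
time_s: 14.95
eef_pos: [621.9, 222.2, 144.7]
tool_rot: [0.018, 3.141, -0.0]
wrist_force: [-1.0, -0.2, 5.1]
opening: 30.9
t 14.95 pos [621.9 222.2 144.7] yaw 179.36 zax [ 0. -0. -1.] q [ 0.29  0.61  1.26 -0.    1.27 -1.27] F [-1.  -0.2  5.1] open 30.9
```

```bash
python3 -m crank '[[0,0,0,0,0,0,0],[0,0,0,0,0,0,0.4],[0,0,0,0,0,0,0.53],[0,0,0,0,0,0,0.53],[0,0,-0.06,0,0,0,0.53],[0,0,-0.11,0,0,0,0.53],[0.05,0,-0.13,0,0,0.14,0.2],[0.098,-0.002,-0.13,0,0,0.28,0],[0.098,-0.002,-0.13,0,0,0.42,-0.2],[0.098,-0.002,-0.13,0,0,0.56,-0.2],[0.098,-0.002,-0.13,0,0,0.7,-0.2],[0.098,-0.002,-0.13,0,0,0.84,-0.2],[0.098,-0.002,-0.13,0,0,1,-0.2],[0.098,-0.002,-0.13,0,0,1,-0.2]]' 20;  python3 -c "
from h import *
st(); print(row([573.4,221.2,200],89.5))"
```

```text
time_s: 16.35
eef_pos: [572.8, 221.9, 209.3]
tool_rot: [-1.59, -2.71, 0.0]
wrist_force: [0.5, 0.0, 1.1]
opening: 37.5
t 16.35 pos [572.8 221.9 209.3] yaw 119.2 zax [-0. -0. -1.] q [ 0.31  0.45  1.34 -0.    1.35 -0.2 ] F [0.5 0.  1.1] open 37.5
[-1.90e-03  4.00e-04  1.86e-02 -2.00e-04  0.00e+00  4.95e-01]
```

```bash
python3 -m crank '[[-0.001,0.001,0,0,0,0.14,-0.2],[-0.001,0.001,0,0,0,0.28,-0.2],[-0.001,0.001,0,0,0,0.42,-0.2],[-0.001,0.001,0,0,0,0.495,-0.2],[-0.001,0.001,0,0,0,0.495,-0.2],[-0.001,0.001,0,0,0,0.495,-0.2]]' 20; python3 look.py p1 wrist scene top
```

```text
time_s: 16.95
eef_pos: [573.5, 221.7, 209.3]
tool_rot: [-2.223, -2.22, 0.0]
wrist_force: [1.0, 0.0, 0.1]
opening: 37.5
t 16.95 pos [573.5 221.7 209.3] yaw 89.94 zax [-0. -0. -1.] q [ 0.3  0.5  1.3 -0.   1.4  0.3] F [1.  0.  0.1] open 37.5
wrist 333 [380.9  92.9] top-face 287 [613.2 318.4 633.2 325.9] all [612.6 318.2 129.8 633.6 327.1 139.2]
wrist 274 [378.6 124.4] top-face 258 [612.6 294.5 632.9 301.6] all [612.2 294.4 132.  633.  301.6 139. ]
wrist 271 [373.5 198.1] top-face 209 [612.1 231.2 632.  238.3] all [611.5 231.2 130.6 632.1 239.1 138.6]
wrist 262 [372.  223.9] top-face 198 [611.7 206.6 632.  214.3] all [611.2 206.6 130.1 632.1 214.6 138.9]
wrist peg? 341 [573.6 224.1 162.9] [566.3 214.3 140.1] [580.3 228.  165.1]
scene 36 [284.  149.2] top-face 20 [610.8 316.5 630.9 323.8] all [610.3 316.4 129.3 633.1 323.6 139. ]
scene 36 [292.3 152.5] top-face 20 [612.5 292.2 630.  299.5] all [611.9 292.  129.1 629.8 301.2 139.4]
scene 41 [316.4 160.4] top-face 19 [611.6 229.4 632.6 236.5] all [610.8 228.9 129.3 633.3 237.3 139. ]
scene 43 [325.6 163.6] top-face 21 [611.3 204.6 630.3 212.1] all [610.6 203.9 129.3 630.7 212.2 139.1]
scene peg? 72 [569.5 217.6 156.3] [565.3 211.7 140.8] [576.9 226.9 165.9]
```

View pics/p1_w.png

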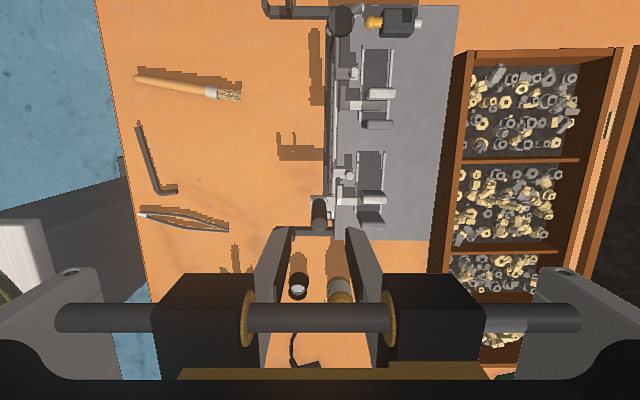

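View pics/p1_s.png

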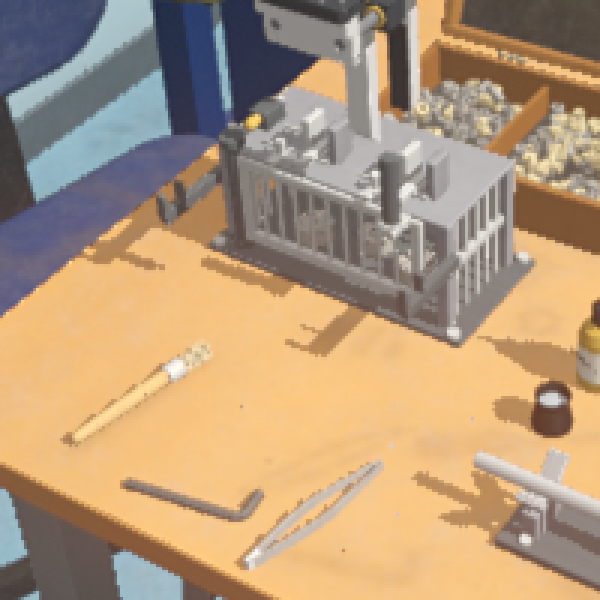

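Both catches read home (A 24.0 mm, B 24.3 mm). The peg's top shows at column 319, row 215, in line with the open jaws. I'll descend and grip it.

```bash
python3 -m crank '[[-0.001,0,0.05,0,0,0,-0.2],[-0.001,0,0.1,0,0,0,-0.2],[-0.001,0,0.125,0,0,0,-0.2],[-0.001,0,0.126,0,0,0,-0.2],[-0.001,0,0.126,0,0,0,-0.2],[-0.001,0,0.126,0,0,0,-0.5],[-0.001,0,0.126,0,0,0,-0.8],[-0.001,0,0.126,0,0,0,-1],[-0.001,0,0.126,0,0,0,-1],[-0.001,0,0.126,0,0,0,-1],[-0.001,0,0.126,0,0,0,-1]]' 30
python3 - <<'E'
from h import *
np.set_printoptions(precision=4,suppress=True,linewidth=160)
st()
s=manip.read_state(); P=np.array(s["eef_pos"]); R0=R.from_rotvec(s["tool_rot"]).as_matrix(); y0=np.degrees(np.arctan2(R0[1,0],R0[0,0]))
H=np.array([588.5,379.0])
d=P[:2]-H; print("r",np.hypot(*d))
for a in (5,10,15,20,25,30,35,40,45,50,55,60,70,80,90,95):
    t=np.radians(-a); q=H+np.array([[np.cos(t),-np.sin(t)],[np.sin(t),np.cos(t)]])@d
    print(a,q.round(1),row([*q,P[2]],y0-a,(P,R0))[[0,1,2,5]])
E
```

```text
time_s: 18.2
eef_pos: [573.7, 221.3, 146.9]
tool_rot: [2.228, 2.215, 0.001]
wrist_force: [0.6, -0.2, 5.3]
opening: 13.1
t 18.2 pos [573.7 221.3 146.9] yaw 89.67 zax [ 0.001  0.    -1.   ] q [ 0.31  0.51  1.41 -0.    1.22  0.31] F [ 0.6 -0.2  5.3] open 13.1
r 158.3954418248884
5 [560.1 223.2] [ 0.0036 -0.0274 -0.      0.0833]
10 [546.6 226.3] [ 0.0096 -0.0544 -0.      0.1667]
15 [533.4 230.5] [ 0.0179 -0.0807 -0.0001  0.25  ]
20 [520.7 235.9] [ 0.0285 -0.1063 -0.0001  0.3333]
25 [508.5 242.3] [ 0.0413 -0.1308 -0.0001  0.4167]
30 [496.9 249.8] [ 0.0561 -0.1541 -0.0001  0.5   ]
35 [486.  258.3] [ 0.073  -0.176  -0.0001  0.5833]
40 [475.8 267.7] [ 0.0916 -0.1964 -0.0002  0.6667]
45 [466.5 277.9] [ 0.112  -0.215  -0.0002  0.75  ]
50 [458.2 288.9] [ 0.1339 -0.2319 -0.0002  0.8333]
55 [450.8 300.6] [ 0.1573 -0.2467 -0.0002  0.9167]
60 [444.5 312.9] [ 0.1818 -0.2595 -0.0002  1.    ]
70 [435.3 338.9] [ 0.2337 -0.2783 -0.0002  1.1667]
80 [430.6 366.1] [ 0.2881 -0.2879 -0.0002  1.3333]
90 [430.8 393.8] [ 0.3433 -0.2879 -0.0002  1.5   ]
95 [432.7 407.4] [ 0.3707 -0.2843 -0.0002  1.5833]
```

Peg gripped (opening 13.1 mm). Starting the arc about the hinge, slowly at first.

```bash
python3 -m crank '[[0.001,-0.013,0,0,0,0.04,-1],[0.0036,-0.0274,0,0,0,0.0833,-1],[0.006,-0.041,0,0,0,0.125,-1],[0.0096,-0.0544,0,0,0,0.1667,-1],[0.0096,-0.0544,0,0,0,0.1667,-1]]' 40; python3 look.py g1 scene
```

```text
time_s: 18.7
eef_pos: [546.2, 227.0, 146.9]
tool_rot: [-2.413, -2.012, -0.003]
wrist_force: [2.4, 5.0, 2.2]
opening: 13.1
t 18.7 pos [546.2 227.  146.9] yaw 79.66 zax [ 0.  0. -1.] q [0.3 0.5 1.5 0.  1.2 0.5] F [2.4 5.  2.2] open 13.1
scene 41 [316.3 160.4] top-face 18 [611.9 228.3 630.1 235.4] all [610.4 228.4 129.5 631.6 236.6 138.8]
scene 38 [325.6 163.3] top-face 19 [611.6 205.8 630.9 212.8] all [610.8 204.2 130.3 632.7 212.7 138.9]
scene peg? 211 [535.4 220.6 155.4] [524.7 213.  140.1] [561.9 240.2 167.6]
```

View pics/g1_s.png

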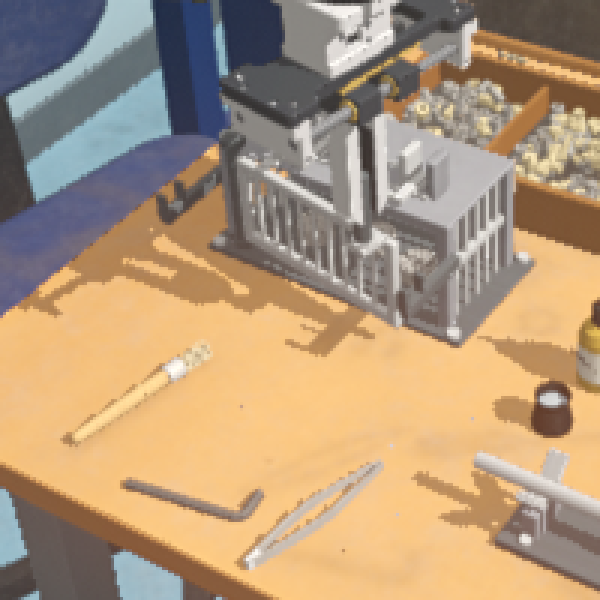

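The gate is moving with the jaws: its free edge has swung out at (385,270) in the crop. Continuing the arc.

```bash
cat > arc.py <<'E'
from h import *
import sys
np.set_printoptions(precision=4,suppress=True,linewidth=160)
st(); s=manip.read_state(); P=np.array(s["eef_pos"]); R0=R.from_rotvec(s["tool_rot"]).as_matrix(); y0=np.degrees(np.arctan2(R0[1,0],R0[0,0]))
H=np.array([588.5,379.0]); d=P[:2]-H; r=np.hypot(*d); print("r",r,"gate deg",np.degrees(np.arctan2(-d[0],-d[1]))-5.78)
d=d*158.8/r
for a in map(float,sys.argv[1:]):
    t=np.radians(-a); q=H+np.array([[np.cos(t),-np.sin(t)],[np.sin(t),np.cos(t)]])@d
    print(a,q.round(1),row([*q,147],y0-a,(P,R0))[[0,1,2,5]])
E
python3 arc.py 5 10 15 20 25 30 35 40
```

```text
t 18.75 pos [546.5 226.9 146.9] yaw 79.75 zax [ 0.001  0.001 -1.   ] q [0.33 0.46 1.48 0.   1.2  0.51] F [2.5 4.7 2.7] open 13.4
r 157.81147752988625 gate deg 9.649388648220246
5.0 [533.1 230.2] [ 0.0017 -0.0276 -0.0002  0.0833]
10.0 [520.3 235.6] [ 0.0078 -0.0547 -0.0002  0.1667]
15.0 [508.1 242.1] [ 0.0162 -0.0811 -0.0002  0.25  ]
20.0 [496.4 249.6] [ 0.0269 -0.1066 -0.0003  0.3333]
25.0 [485.5 258.1] [ 0.0398 -0.1312 -0.0003  0.4167]
30.0 [475.4 267.6] [ 0.0547 -0.1545 -0.0003  0.5   ]
35.0 [466.1 277.8] [ 0.0717 -0.1764 -0.0003  0.5833]
40.0 [457.7 288.9] [ 0.0904 -0.1968 -0.0003  0.6667]
```

```bash
python3 -m crank '[[0.003,-0.014,0,0,0,0.042,-1],[0.004,-0.0276,0,0,0,0.0833,-1],[0.007,-0.041,0,0,0,0.125,-1],[0.01,-0.0547,0,0,0,0.1667,-1],[0.0145,-0.068,0,0,0,0.2083,-1],[0.0185,-0.081,0,0,0,0.25,-1],[0.024,-0.094,0,0,0,0.2917,-1],[0.029,-0.1065,0,0,0,0.3333,-1],[0.042,-0.131,0,0,0,0.4167,-1],[0.042,-0.131,0,0,0,0.4167,-1]]' 45; python3 arc.py 5 10 15 20 25 30 35 40 45 50 55 60
```

```text
time_s: 19.75
eef_pos: [486.3, 260.4, 146.8]
tool_rot: [-2.791, -1.441, -0.007]
wrist_force: [9.7, 10.0, -0.7]
opening: 13.2
t 19.75 pos [486.3 260.4 146.8] yaw 54.62 zax [ 0.004  0.003 -1.   ] q [0.42 0.37 1.61 0.   1.16 1.04] F [ 9.7 10.  -0.7] open 13.2
r 156.53794501354645 gate deg 34.96653291778714
5.0 [474.8 268.2] [-0.0007 -0.0279 -0.0004  0.0833]
10.0 [465.5 278.5] [ 0.0055 -0.0549 -0.0004  0.1667]
15.0 [457.2 289.6] [ 0.014  -0.0813 -0.0004  0.25  ]
20.0 [450.  301.4] [ 0.0247 -0.1068 -0.0004  0.3333]
25.0 [443.7 313.8] [ 0.0377 -0.1313 -0.0003  0.4167]
30.0 [438.6 326.6] [ 0.0527 -0.1545 -0.0003  0.5   ]
35.0 [434.6 339.9] [ 0.0697 -0.1764 -0.0002  0.5833]
40.0 [431.8 353.5] [ 0.0886 -0.1967 -0.0002  0.6667]
45.0 [430.1 367.2] [ 0.1091 -0.2153 -0.0001  0.75  ]
50.0 [429.7 381.1] [ 0.1312 -0.232  -0.      0.8333]
55.0 [430.5 394.9] [ 0.1547 -0.2468  0.      0.9167]
60.0 [432.5 408.6] [ 0.1793 -0.2594  0.0001  1.    ]
```

```bash
sed -i 's/588.5,379.0/591.5,379.1/; s/d=d\*158.8\/r/d=d*157.0\/r/' arc.py; python3 arc.py 0 5 10 15 20 25 30 35 40 45 50 55 58
```

```text
t 19.75 pos [486.3 260.4 146.8] yaw 54.62 zax [ 0.004  0.003 -1.   ] q [0.42 0.37 1.61 0.   1.16 1.04] F [ 9.7 10.  -0.7] open 13.2
r 158.58721248348792 gate deg 35.764118839637206
0.0 [487.4 261.6] [ 0.0032  0.0003 -0.0003 -0.    ]
5.0 [477.5 271.1] [ 0.0073 -0.0267 -0.0003  0.0833]
10.0 [468.6 281.5] [ 0.0138 -0.0534 -0.0003  0.1667]
15.0 [460.5 292.5] [ 0.0225 -0.0793 -0.0003  0.25  ]
20.0 [453.5 304.3] [ 0.0335 -0.1044 -0.0003  0.3333]
25.0 [447.5 316.6] [ 0.0467 -0.1284 -0.0003  0.4167]
30.0 [442.6 329.4] [ 0.0618 -0.1512 -0.0002  0.5   ]
35.0 [438.8 342.6] [ 0.079  -0.1726 -0.0002  0.5833]
40.0 [436.2 356. ] [ 0.0979 -0.1924 -0.0001  0.6667]
45.0 [434.8 369.6] [ 0.1184 -0.2105 -0.0001  0.75  ]
50.0 [434.6 383.3] [ 0.1405 -0.2268  0.      0.8333]
55.0 [435.5 397. ] [ 0.1639 -0.241   0.0001  0.9167]
58.0 [436.7 405.1] [ 0.1785 -0.2486  0.0001  0.9667]
```

```bash
python3 -m crank '[[0.0052,-0.0132,0,0,0,0.042,-1],[0.0073,-0.0267,0,0,0,0.0833,-1],[0.0105,-0.04,0,0,0,0.125,-1],[0.0138,-0.0534,0,0,0,0.1667,-1],[0.018,-0.0665,0,0,0,0.2083,-1],[0.0225,-0.0793,0,0,0,0.25,-1],[0.028,-0.092,0,0,0,0.2917,-1],[0.0335,-0.1044,0,0,0,0.3333,-1],[0.04,-0.1165,0,0,0,0.375,-1],[0.0467,-0.1284,0,0,0,0.4167,-1],[0.054,-0.14,0,0,0,0.4583,-1],[0.0618,-0.1512,0,0,0,0.5,-1],[0.0618,-0.1512,0,0,0,0.5,-1]]' 45; python3 arc.py 0 5 10 15 20 25 28
```

```text
time_s: 21.05
eef_pos: [442.1, 327.9, 146.9]
tool_rot: [3.069, 0.672, 0.001]
wrist_force: [-0.9, -0.4, 7.9]
opening: 12.9
t 21.05 pos [442.1 327.9 146.9] yaw 24.69 zax [ 0.001 -0.    -1.   ] q [ 0.57  0.37  1.61 -0.    1.16  1.71] F [-0.9 -0.4  7.9] open 12.9
r 157.9490138684545 gate deg 65.32083774122648
0.0 [443.  328.2] [ 0.0019  0.0002 -0.0003 -0.    ]
5.0 [439.1 341.4] [ 0.0058 -0.0269 -0.0003  0.0833]
10.0 [436.4 354.8] [ 0.0121 -0.0536 -0.0003  0.1667]
15.0 [434.9 368.4] [ 0.0207 -0.0796 -0.0003  0.25  ]
20.0 [434.5 382.1] [ 0.0316 -0.1047 -0.0003  0.3333]
25.0 [435.4 395.8] [ 0.0445 -0.1289 -0.0003  0.4167]
28.0 [436.5 403.9] [ 0.0533 -0.1428 -0.0003  0.4667]
```

```bash
python3 -m crank '[[0.002,-0.0135,0,0,0,0.042,-1],[0.0048,-0.0269,0,0,0,0.0833,-1],[0.0075,-0.04,0,0,0,0.125,-1],[0.011,-0.0536,0,0,0,0.1667,-1],[0.015,-0.0667,0,0,0,0.2083,-1],[0.0195,-0.0796,0,0,0,0.25,-1],[0.025,-0.0925,0,0,0,0.2917,-1],[0.0305,-0.1047,0,0,0,0.3333,-1],[0.037,-0.117,0,0,0,0.375,-1],[0.0435,-0.1289,0,0,0,0.4167,-1],[0.0435,-0.1289,0,0,0,0.4167,-1],[0.0435,-0.1289,0,0,0,0.4167,-1]]' 45; python3 arc.py 0; python3 look.py g2 scene top
```

```text
time_s: 22.25
eef_pos: [434.7, 395.4, 146.9]
tool_rot: [3.142, -0.007, -0.001]
wrist_force: [-4.5, -0.1, 8.6]
opening: 13.3
t 22.25 pos [434.7 395.4 146.9] yaw -0.24 zax [-0. -0. -1.] q [0.68 0.45 1.49 0.   1.2  2.25] F [-4.5 -0.1  8.6] open 13.3
r 157.69020309281018 gate deg 90.14653984351628
0.0 [435.3 395.3] [ 0.0014  0.0001 -0.0003  0.    ]
t 22.25 pos [434.7 395.4 146.9] yaw -0.24 zax [-0. -0. -1.] q [0.7 0.5 1.5 0.  1.2 2.2] F [-4.5 -0.1  8.6] open 13.3
scene 41 [284.  149.6] top-face 20 [610.9 316.5 631.2 323.8] all [610.2 315.8 129.4 631.7 324.4 138.8]
scene 41 [292.7 152.3] top-face 21 [613.  292.5 633.5 300.2] all [610.8 292.7 129.2 633.  301.  138.7]
scene 40 [316.2 160.6] top-face 21 [608.5 228.5 629.6 236.5] all [608.7 228.1 129.2 634.8 236.4 138.9]
scene 40 [325.6 163.4] top-face 20 [609.5 204.8 630.4 212. ] all [609.8 204.4 130.2 630.6 212.9 139.8]
scene peg? 213 [427.1 386.2 154.9] [422.2 373.6 140.1] [445.7 414.5 167.9]
top 38 [262.5 153.8] top-face 27 [613.5 319.3 633.  326.1] all [612.9 318.9 129.3 633.9 326.9 140. ]
top 34 [272.9 154.6] top-face 29 [613.3 294.6 633.  302.2] all [612.9 294.5 130.9 633.  302.3 140.5]
top 37 [300.5 157.7] top-face 29 [613.1 231.1 632.8 238.6] all [612.3 230.9 132.4 632.8 239.4 140. ]
top 38 [310.9 159. ] top-face 29 [612.9 207.2 633.  214.7] all [611.3 206.8 132.2 633.  214.7 139.9]
```

View pics/g2_s.png

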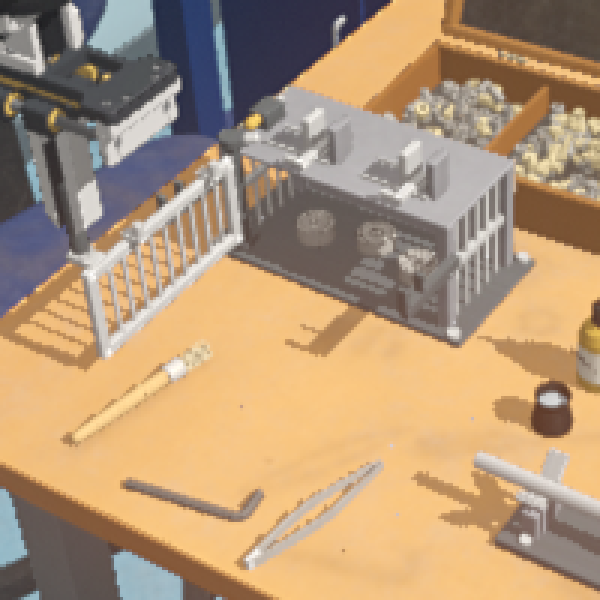

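View pics/g2_t.png

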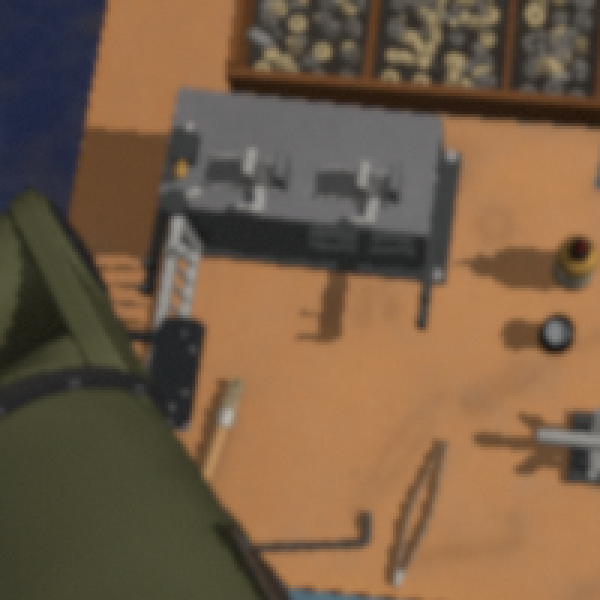

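The gate stands at about 90°, square to the cage front, with the jaws on the peg; both catches are still home. I'll hold briefly, recheck the bar and the bystanders, then hand in.

```bash
python3 -m crank '[[0,0,0,0,0,0,-1],[0,0,0,0,0,0,-1],[0,0,0,0,0,0,-1],[0,0,0,0,0,0,-1],[0,0,0,0,0,0,-1]]' 45; python3 arc.py 0
python3 - <<'E'
from h import *
np.set_printoptions(precision=1,suppress=True)
z=np.load("m0.npz"); p,d=manip.camera("scene"); C=cloud(d,manip.camera_model("scene"))
g=(C[...,2]>36)&(C[...,2]<52)&(abs(C[...,0]-453)<8)&(C[...,1]>-190)&(C[...,1]<100); X=C[g]; print("bar",X[:,1].min(),X[:,1].max(),[np.percentile(X[abs(X[:,1]-y)<12][:,2],95) for y in(-150,0,70)])
for n in("loupe_0","oil_bottle_0","tweezers_0"):
    r=z["scene_"+n]; print(n,"median change",np.median(abs(C[r]-z["sceneC"][r]),0))
E
```

```text
time_s: 22.85
eef_pos: [434.6, 395.2, 146.9]
tool_rot: [3.142, -0.007, -0.001]
wrist_force: [-5.3, -0.7, 7.5]
opening: 13.5
t 22.85 pos [434.6 395.2 146.9] yaw -0.24 zax [-0.001 -0.    -1.   ] q [0.68 0.45 1.49 0.   1.2  2.25] F [-5.3 -0.7  7.5] open 13.5
r 157.71488812885414 gate deg 90.09117120970359
0.0 [435.3 395.2] [ 0.0014  0.0001 -0.0002  0.    ]
bar -171.76655477742136 76.47004577578053 [np.float64(47.51507237785582), np.float64(48.9380300616788), np.float64(47.67891908734572)]
loupe_0 median change [1.4 0.7 1.6]
oil_bottle_0 median change [1.5 0.7 1.4]
tweezers_0 median change [1.1 0.9 1.6]
```

```bash
python3 -c "
from plant import manip
print(manip.finish_job())"
```

```text
the job is handed in; nothing more can be done
None
```

The job is handed in at about 23 s of the 67 s allowed, with the jaws still holding the gate open at about 90°. No verdict came back.

1. **Drop bar:** I lifted it out of the brackets and laid it in both V-saddles. It measures level, with its top at about 47 mm along its length. Its centre is within about 1 mm of the rest's centre (y -45.5 against -45.9).
2. **Catches:** I squeezed the one nearer the hinge first, then the one nearer the free edge. After the squeezes the wrist camera put pad and lug 24.0 and 24.3 mm apart; fully squeezed is 24. A later look with the gate open showed both still home.
3. **Gate:** I pulled it by the peg through the detent to about 90°, with the command set to a 45 N grip. It held steady over a half-second wait.
4. **Loupe, oil bottle and tweezers:** they read unchanged to within the camera noise (under 2 mm).

**Disagreements in the checks:**
- The scene camera reads 1–3 mm lower in x and y than the top and wrist cameras. I went by the wrist camera for the fine fits.
- While swinging the gate the wrist felt up to about 14 N of sideways pull, because my first hinge estimate was about 3 mm off. I corrected the arc and the pull fell to a few N, which left about 5 N sideways and 8 N upward at the end.

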